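# Shut the tip drawer and draw the tip cassette

### The arm

A 7-joint arm with a two-finger parallel gripper is mounted at the origin on the work surface. World frame = base frame: x ahead of the robot, y to its left, z up, the work surface at z = 0. Lengths are in m, angles in rad, forces in N, time in s.
With the tool pointing down it reaches from about 0.4 to 0.85 m from the base axis. Payload 10.4 kg.
Tool frame: the origin (TCP) lies at the centre of the arm's flange, where the gripper is bolted on; the fingertips stand 173 mm ahead of it and the grasp point (between the pads) lies 155 mm ahead of it; z points along the fingers, y is the line along which they close (so a half turn about z gives the same grasp; the last joint's range is limited). The gripper opens to 85 mm and grips with 20 to 120 N. Pads are 22 mm wide; open, the fingers measure 114 mm over their backs; the gripper's body (76 mm by 85 mm) begins 54 mm behind the grasp point. The pads swing forward as they close: fully open they stand 13 mm farther back than shut.
Start: joints at [-1.129, 0.332, -0.065, 1.46, 0.022, 1.35, -0.088], TCP at [0.28, 0.559, 0.405] pointing down, gripper open.
Joint ranges: [-2.6, 2.6], [-0.5, 2.12], [-1.47, 1.34], [0.16, 2.42], [-1.27, 4.41], [0.06, 2.06], [-2.6, 2.6]. Speed limits (rad/s): [2.22, 2.22, 2.79, 2.79, 3.14, 3.14, 3.14].

### API

Orientations are given as a unit quaternion [x, y, z, w].
In Python, from workcell import manip, viewer, finder gives the robot as it stands.
- The arm moves only by the tool arm_command, never from a script. Its argument "plan" is a list of rows, each an object with "dp": the shift along the tool's x, y, z in mm, a list of three; "spin": the turn about the tool's z in rad. A call has 1 to 5 rows; each row shifts and turns the commanded pose from where the row before left it, along the tool's axes as they then stand; what a row does not reach is not made up. A row lasts 1/10 s, in which the tool goes at most 50 mm and 8.59 degrees, less where a joint would pass 70% of its speed; a pose out of reach is approached as far as the arm can. A call is refused whole if a number of a shift passes 50 or a number of a turn 0.15, either way. A call with a gripper value outside its range is refused whole. "grip" is the closure, from -1 (fully open) to 1 (shut), set as the call begins (left out, the last holds). The fingers move at their own pace and stop on an object; "newtons" is the grip in N (left out, the last holds). Time passes only in rows, so rows that do not move let the fingers close. It gives the time, the measured TCP pose, the force, the opening and the grip force at its end, in the units of the state.
- manip.get_obs(): the state, without advancing time (a new reading comes with each control period).
- viewer.camera(name): name is "side" or "top"; returns the picture (400x640x3 uint8, blue, green, red); there is no depth.
- viewer.camera_params(name): a dict with "vertical_fov" (degrees; the focal length in pixels is half the picture's height over the tangent of half this angle, whatever the lens; pixels are square), "cx", "cy" (the principal point, pixels), "R" (3x3) and "t" (3): a world point X has camera coordinates R X + t. Camera axes: x right, y down, z forward; pixel columns grow to the right and rows downward; lengths in m; the calibration is good to about 2 mm. A picture is of the moment at which its call begins. camera_params takes no time and is no camera call.
- manip.hand_in(): hands the job in; it is judged then, once.
Trained networks look in the newest picture that a camera, given by its name, has taken for a name from the list of things; names that differ only in an ending like _2 or _b are one class to them, and where a whole thing is asked for, a point or a joint stands for the part that bears it (a point fixed in the world has none). Each returns a list of dicts, best first, with "score" (0 to 1); they miss things now and then, are a little off and sometimes report something else, mostly with a low value. They report only what shows in the picture. A call takes as long as a camera call.
- finder.find_in(camera, thing): "position" ([x, y, z] in m, in world coordinates, good to about 4 mm: the middle of the surface that is visible of it).
The state is a dict: "clock": time; "joint_pos": joint angles; "joint_velocities": joint speeds; "tau": joint torques, N m; "position": TCP position; "ee_rot": TCP orientation; "ft_force": force on the tool from outside, world axes, zero at the start; "torque": the same for the moment, N m; "grip_width": opening from 0.0 (shut) to 1.0 (fully open); "grasp_force": force on a finger pad.
Only numpy, scipy, OpenCV 4.12 (cv2) and the standard library are available. Lean on these libraries where they do the work, as an engineer would, in place of code of your own. Each camera call takes 0.05 s, during which the arm holds its last target. There are 200 camera calls.

### The job

Push the open drawer of the welding-tip station fully home until it snaps into its detent, which frees the tip cassette standing in the station. Then pinch the cassette's two opposed side catches together, lift the cassette straight out and finish still holding it by the pinched catches, upright and still, with its underside at least 5 cm above the station's top and touching nothing but the gripper. Leave the drawer home and all the other things on the plate and station where they are.

Things in the scene. Friction and masses are not known exactly. Their poses are not given: they have to be found in the camera images.
- station: grey steel tip station fixed to the plate: low box 140 mm wide (y), its flat top (deck) 64 mm above the plate. Origin on the plate surface; own z up; own -x is its front, where the drawer comes out. Along own x the housing runs from -80 mm (front) to +175 mm (back). The cassette stands in an open well in the deck, centred at own x = +30 mm, y = 0, its window 74 mm (x) by 48 mm (y), its floor 34 mm above the plate. The station's place and yaw differ at each start
- drawer (a joint): how far the drawer is open, in m: 0 = fully home, grows as it comes out along the station's own -x, 0.035 to 0.08 at the start. It slides stiffly (about 1 N); over the last 12 mm a detent resists with up to about 5 N until 5.5 mm from home, then draws the drawer in to its hard stop at 0. While it is open, a steel tongue on the drawer passes through the cassette's foot and bars it from lifting; with the drawer home the tongue is clear
- drawer_front (a point): centre of the outer face of the drawer's flat aluminium front panel, 33 mm above the plate; it moves with the drawer. The panel is 132 mm wide (y), 12 mm thick and reaches from 6 to 60 mm above the plate, with no knob. Axes as the station's; the face looks along own -x
- cassette: the tip cassette: upright aluminium case 70 mm (own x) by 44 mm (own y) at the foot and 34 mm above, 82 mm tall, plus a row of five copper tips 8 mm high along own x on top; about 0.3 kg. Origin at the centre of its underside; own z up; own x and y along the station's at the start. It sinks 30 mm into the well and has 2 mm play there
- cassette_grip (a point): point midway between the cassette's two catch pads, 67 mm above its underside (101 mm above the plate while seated)
- catch_left (a joint): how far the black catch on the cassette's own +y side is pressed in, in m: 0 = sprung out, 0.005 = stop. Its ribbed pad, 26 mm wide (own x) and 22 mm high, is centred at the height of cassette_grip; its outer face lies 27 mm from the cassette's middle when out and 22 mm when pressed (so 54 mm over both pads, 44 mm when pinched). The spring takes 5 to 8 N. A barb at its lower end hooks under the well's rim until it is pressed by more than 3 mm
- catch_right (a joint): the same catch on the cassette's own -y side, pressed towards own +y
- canister: capped screw-top aluminium canister, upright, 62 mm diameter, 92 mm tall; origin at the centre of its underside
- c_clamp: red enamelled C-clamp lying flat, about 75 x 120 mm, 16 mm high; origin at the middle of its frame, on the plate
- t_bolt: knurled steel T-bolt standing on its head (34 x 24 mm foot), 69 mm tall; origin at the centre of its underside
- step_shim: brass step shim 50 x 24 x 15 mm lying on the station's deck behind the cassette; origin at the centre of its underside
- bump_stop: squat black rubber bump stop, 48 mm diameter, 26 mm tall; origin at the centre of its underside
- wrench: open-end wrench lying on the plate to the left, nearer the robot; origin underneath it
- brush: brush lying on the plate to the right, nearer the robot; origin underneath it

How it is judged:
On the way, in this order (a step that is already met when the one before it is completed fails the run):
1. the drawer is fully home in its detent, the cassette still seated (value of joint drawer below 0.003 m and z of cassette_grip in the frame of station below 0.106 m), for 0.2 s.
2. both catches are pinched in while the cassette still stands in its well (value of joint each of catch_left, catch_right above 0.003 m and z of cassette_grip in the frame of station below 0.106 m), for 0.05 s.
At the end, for the whole second after the job is handed in: Cassette held in the fingers, both catches in by over 3 mm, underside 45 mm or more above the deck (grip point over 175 mm above the plate), tilt under 0.25 rad, slower than 30 mm/s, touching neither the station nor other things; drawer within 3 mm of home (z of cassette_grip in the frame of station above 0.175 m and value of joint each of catch_left, catch_right above 0.003 m and contact force between the fingers and cassette above 2 N and contact force between cassette and station below 0.1 N and contact force between cassette and canister below 0.1 N and contact force between cassette and c_clamp below 0.1 N and contact force between cassette and t_bolt below 0.1 N and contact force between cassette and step_shim below 0.1 N and contact force between cassette and bump_stop below 0.1 N and contact force between cassette and wrench below 0.1 N and contact force between cassette and brush below 0.1 N and angle between cassette_grip's own z axis and vertical below 0.25 rad and linear speed of cassette below 0.03 m/s and value of joint drawer below 0.003 m); the arm keeps its last pose, push and grip.
It fails at once if one of the other things (canister, clamp, bolt, shim, bump stop, wrench, brush) is shifted by more than 25 mm (distance of any of canister, c_clamp, t_bolt, step_shim, bump_stop, wrench, brush from where it was at the start of the episode above 0.025 m).
It also fails if it takes over 53 s, if anything falls off the work surface, if the arm or the gripper's body presses on something with over 40 N, if the wrist force passes 120 N, or if a joint passes its speed limit or range.

## Working session

There is one attempt and no reset: what is moved stays moved. The work goes in short steps, Python scripts to look and compute and a tool call to move; the robot and the scene stay as the last step left them, time stands still between calls to the robot, and variables do not carry over. Pictures are saved under pics/ and viewed, at most 10 in all, crops included, and the job is handed in when it is done.

Besides the shell and the picture viewer there is one more tool, called by a JSON object that holds its "api" and its "payload". arm_command: Moves the arm, as the interface text tells. Its arguments: {"type":"object","properties":{"plan":{"type":"array","items":{"type":"object","properties":{"dp":{"type":"array","items":{"type":"number"}},"spin":{"type":"number"}}}},"grip":{"type":"number"},"newtons":{"type":"number"}},"required":["plan"]}

```bash
mkdir -p pics; cat > h.py <<'E'
import numpy as np, cv2
from workcell import manip, viewer, finder
E
python3 - <<'E'
from h import *
o=manip.get_obs(); print(o['clock'],o['position'],o['ee_rot'])
for c in('top','side'):
    cv2.imwrite(f'pics/{c}0.png',viewer.camera(c))
    p=viewer.camera_params(c); print(c,p)
    for n in ('station','drawer_front','cassette','catch_left','catch_right','canister','c_clamp','t_bolt','step_shim','bump_stop'):
        r=finder.find_in(c,n); print(n,[(np.round(q['position'],3).tolist(),round(q['score'],2)) for q in r[:2]])
E
```

```text
0.0 [0.28006825 0.55859158 0.40391821] [ 2.30289615e-01  9.73121882e-01 -6.90049694e-04 -1.38723597e-04]
top {'vertical_fov': 47.7454138198934, 'cx': 320.02454369391756, 'cy': 205.82437199234244, 'R': array([[-0.02112292, -0.99976831,  0.00414077],
       [-0.99902909,  0.02094678, -0.03875714],
       [ 0.03866142, -0.00495542, -0.99924008]]), 't': array([0.00722998, 0.57450231, 1.15879408])}
station [([0.645, 0.001, 0.067], 0.77), ([0.674, -0.002, 0.116], 0.6)]
drawer_front []
cassette [([0.674, -0.002, 0.114], 0.61)]
catch_left []
catch_right []
canister [([0.672, -0.177, 0.09], 0.94)]
c_clamp [([0.767, 0.186, 0.015], 0.57), ([0.529, 0.033, 0.012], 0.4)]
t_bolt []
step_shim [([0.782, 0.013, 0.074], 0.58)]
bump_stop [([0.771, 0.187, 0.014], 0.73), ([0.59, -0.113, 0.023], 0.64)]
side {'vertical_fov': 44.902024080720544, 'cx': 320.12263074833197, 'cy': 196.80149521503387, 'R': array([[-0.98085303, -0.19387912,  0.01839076],
       [-0.14909405,  0.6868009 , -0.71138983],
       [ 0.12529285, -0.70051082, -0.70255697]]), 't': array([0.55210393, 0.15101161, 1.08069759])}
station [([0.63, 0.035, 0.064], 0.68), ([0.778, 0.013, 0.074], 0.68)]
drawer_front [([0.53, 0.037, 0.019], 0.95), ([0.671, -0.162, 0.072], 0.38)]
cassette [([0.674, 0.009, 0.11], 0.91)]
catch_left [([0.676, 0.019, 0.102], 0.63)]
catch_right [([0.78, 0.009, 0.075], 0.61)]
canister [([0.672, -0.162, 0.07], 0.86), ([0.531, 0.035, 0.018], 0.57)]
c_clamp [([0.769, 0.196, 0.015], 0.8)]
t_bolt [([0.65, 0.165, 0.014], 0.68)]
step_shim [([0.777, 0.008, 0.073], 0.65)]
bump_stop [([0.587, -0.106, 0.025], 0.46)]
```

View pics/top0.png

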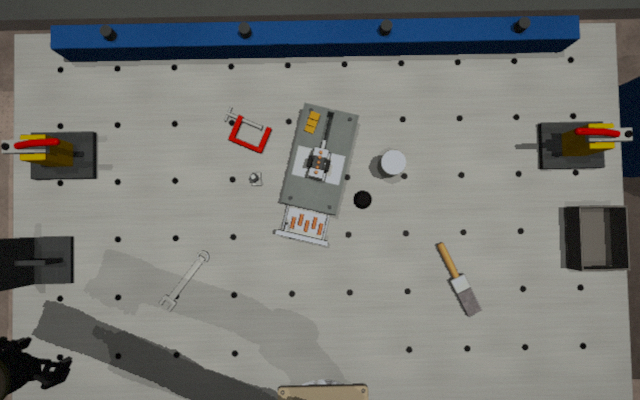

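View pics/side0.png

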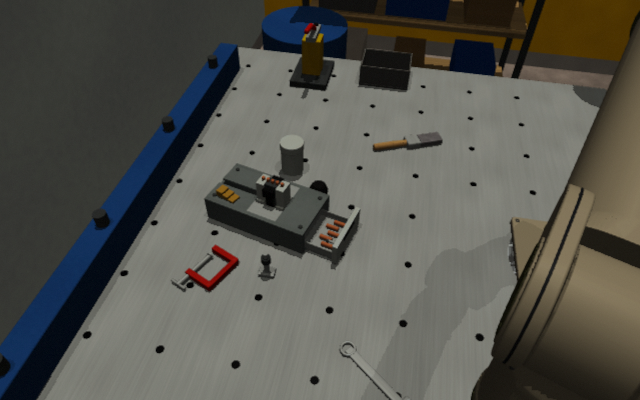

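The top view shows the station with deck corners near (305,103), (358,115), (335,214) and (279,203), and the drawer front running (275,232)–(328,244). The cassette is at about (318,163). The bolt (255,178), bump stop (362,199) and canister (392,163) stand beside the station. Next I'll take a magnified crop to refine the corners.

```bash
cat >> h.py <<'E'
def back(cam,uv,z):
    p=viewer.camera_params(cam); f=200/np.tan(np.radians(p['vertical_fov']/2))
    d=p['R'].T@np.array([(uv[0]-p['cx'])/f,(uv[1]-p['cy'])/f,1]); c=-p['R'].T@p['t']
    return c+d*(z-c[2])/d[2]
def proj(cam,X):
    p=viewer.camera_params(cam); f=200/np.tan(np.radians(p['vertical_fov']/2))
    q=p['R']@np.array(X)+p['t']; return np.array([p['cx']+f*q[0]/q[2],p['cy']+f*q[1]/q[2]])
E
python3 - <<'E'
from h import *
for u in [(305,103),(358,115),(335,214),(279,203)]: print(back('top',u,.064).round(4))
for u in [(275,233),(327,245)]: print('panel',back('top',u,.060).round(4))
im=cv2.imread('pics/top0.png')[95:250,230:410]
cv2.imwrite('pics/crop.png',cv2.resize(im,None,fx=3.8,fy=3.8,interpolation=cv2.INTER_CUBIC))
E
```

```text
[0.8298 0.0274 0.064 ]
[ 0.797 -0.104  0.064]
[ 0.5515 -0.0412  0.064 ]
[0.5816 0.0966 0.064 ]
panel [0.5077 0.1082 0.06  ]
panel [ 0.4754 -0.0198  0.06  ]
```

View pics/crop.png

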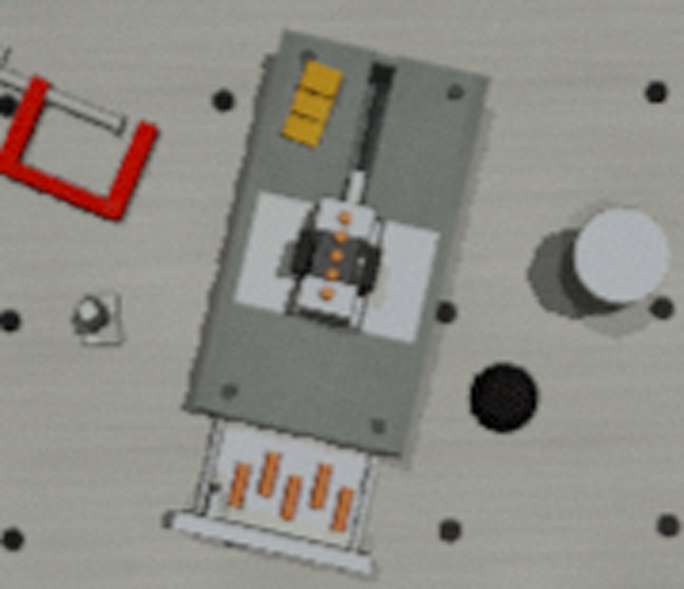

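The crop shows the deck corners at crop pixels (286,30), (489,78), (403,457) and (187,408). The five tips run from (345,217) to (327,293), and the drawer front's outer edge goes from (170,527) to (370,573). I'll fit the pose from these.

```bash
python3 - <<'E'
from h import *
from scipy.optimize import least_squares
C=lambda u:(230+u[0]/3.8,95+u[1]/3.8)
obs=[C(u) for u in [(286,30),(489,78),(403,457),(187,408)]]+[C((337,255))]
own=[(.175,.07,.064),(.175,-.07,.064),(-.08,-.07,.064),(-.08,.07,.064),(.03,0,.124)]
def w(p,o): c,s=np.cos(p[2]),np.sin(p[2]); return np.array([p[0]+c*o[0]-s*o[1],p[1]+s*o[0]+c*o[1],o[2]])
def r(p): return np.concatenate([proj('top',w(p,o))-u for o,u in zip(own,obs)])
s=least_squares(r,[.65,0,-.25]); p=s.x; print('pose',p.round(4),'res',s.fun.round(2))
print('grip',w(p,(.03,0,.101)).round(4))
R=lambda P:np.array([np.cos(p[2])*(P[0]-p[0])+np.sin(p[2])*(P[1]-p[1]),-np.sin(p[2])*(P[0]-p[0])+np.cos(p[2])*(P[1]-p[1])])
for u in [(170,527),(370,573)]: print('panel own',R(back('top',C(u),.06)).round(4))
for u in [(345,217),(341,237),(337,255),(333,273),(327,293)]: print('tip own',R(back('top',C(u),.124)).round(4))
print('bump',R((.588,-.109)),'bolt',R((.655,.165)),'front',R((.53,.037)))
for d in (.035,.05,.06,.07,.08): print(d,proj('side',w(p,(-.08-d,.066,.006))),proj('side',w(p,(-.08-d,0,.06))))
E
```

```text
pose [ 0.6435  0.0052 -0.2571] res [-0.66 -0.17  0.53  0.26 -0.62  0.03  1.14 -0.32 -0.38  0.2 ]
grip [ 0.6725 -0.0024  0.101 ]
panel own [-0.1593  0.0653]
panel own [-0.1579 -0.0683]
tip own [ 0.0548 -0.    ]
tip own [ 0.0421 -0.0005]
tip own [ 0.0307 -0.0008]
tip own [ 0.0192 -0.001 ]
tip own [ 0.0063 -0.0003]
bump [-0.0246006  -0.12454823] bolt [-0.0294614   0.15748257] front [-0.11781271  0.00190929]
0.035 [317.72133962 256.32578328] [331.0851894  220.36291139]
0.05 [323.80242406 258.73427924] [337.19559366 222.61100109]
0.06 [327.88485517 260.35118144] [341.29758399 224.12017165]
0.07 [331.99020918 261.97716258] [345.4225065  225.63777923]
0.08 [336.11867973 263.61229932] [349.57055403 227.16389478]
```

The fit is good: residuals are about 0.5 px and the drawer face is at own x ≈ -159 mm. First I'll turn to the station's yaw, so that tool x = station -x and tool y = station y, and shut the fingers.

{"api": "arm_command", "payload": {"plan": [{"dp": [0, 0, 0], "spin": -0.104}, {"dp": [0, 0, 0], "spin": -0.104}, {"dp": [-24, -38, 0], "spin": 0}, {"dp": [-24, -38, 0], "spin": 0}, {"dp": [-24, -38, 0], "spin": 0}], "grip": 1, "newtons": 40}}

```text
clock: 1.6
position: [0.3211, 0.4286, 0.4046]
ee_rot: [0.128, 0.992, 0.0, 0.0]
ft_force: [0.8, -0.2, -0.8]
grip_width: 0.143
grasp_force: 0.0
```

{"api": "arm_command", "payload": {"plan": [{"dp": [-24, -38, 0], "spin": 0}, {"dp": [-24, -38, 0], "spin": 0}, {"dp": [-24, -38, 0], "spin": 0}, {"dp": [-24, -38, 0], "spin": 0}, {"dp": [-24, -38, 0], "spin": 0}]}}

```text
clock: 2.1
position: [0.3888, 0.214, 0.405]
ee_rot: [0.128, 0.992, 0.0, 0.0]
ft_force: [0.6, 0.1, -0.5]
grip_width: 0.001
grasp_force: 0.0
```

```bash
cat >> h.py <<'E'
def st(p=(0.6435,0.0052,-0.2571)):
    o=manip.get_obs(); c,s=np.cos(p[2]),np.sin(p[2]); d=o['position'][:2]-p[:2]
    q=o['ee_rot']; yaw=2*np.arctan2(q[1],q[0])-np.pi/2   # tool y angle
    f=o['ft_force']
    print('t',o['clock'],'own mm',np.round([1e3*(c*d[0]+s*d[1]),1e3*(-s*d[0]+c*d[1]),1e3*o['position'][2]],1),
     'yaw err',round(yaw-np.pi/2-p[2],4),'q',np.round(q,4),'F own',np.round([c*f[0]+s*f[1],-s*f[0]+c*f[1],f[2]],1),'w',o['grip_width'],o['grasp_force'])
E
python3 -c "from h import *; st()"
```

```text
t 2.1 own mm [-299.4  137.2  405. ] yaw err 0.0003 q [1.281e-01 9.918e-01 4.000e-04 2.000e-04] F own [ 0.5  0.2 -0.5] w 0.0010539034228945238 0.0
```

{"api": "arm_command", "payload": {"plan": [{"dp": [-24, -35, 0], "spin": 0}, {"dp": [-24, -35, 0], "spin": 0}, {"dp": [-24, -35, 0], "spin": 0}, {"dp": [-23, -33, 0], "spin": 0}, {"dp": [0, 0, 40], "spin": 0}]}}

```text
clock: 2.6
position: [0.4482, 0.0534, 0.3686]
ee_rot: [0.132, 0.991, 0.002, 0.004]
ft_force: [0.9, 1.5, -1.5]
grip_width: 0.001
grasp_force: 0.0
```

{"api": "arm_command", "payload": {"plan": [{"dp": [0, 0, 45], "spin": 0}, {"dp": [0, 0, 45], "spin": 0}, {"dp": [0, 0, 40], "spin": 0}, {"dp": [0, 0, 34], "spin": 0}, {"dp": [0, 0, 0], "spin": 0}]}}

```text
clock: 3.1
position: [0.4437, 0.0579, 0.1974]
ee_rot: [0.128, 0.992, -0.002, -0.003]
ft_force: [-0.1, -0.0, 0.3]
grip_width: 0.001
grasp_force: 0.0
```

```bash
python3 -c "
from h import *; st(); a=viewer.camera('side')[120:320,220:440]; b=viewer.camera('top')[120:320,230:450]
cv2.imwrite('pics/a.png',cv2.resize(np.vstack([a,b]),None,fx=1.5,fy=1.5))"
```

```text
t 3.1 own mm [-2.067e+02  2.000e-01  1.974e+02] yaw err 0.0003 q [ 0.128   0.9918 -0.0017 -0.0031] F own [-0.1 -0.1  0.3] w 0.0013879280326153296 0.0
```

View pics/a.png

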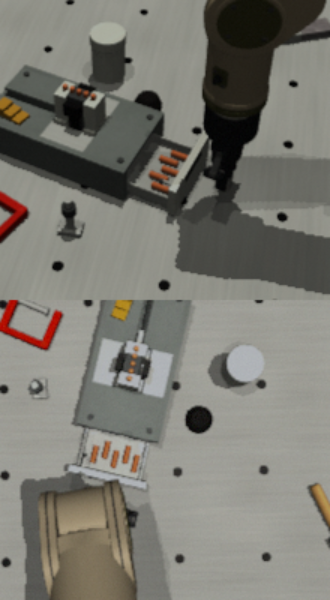

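The side view shows the closed fingers standing in front of the centre of the drawer face, a few centimetres short of it. Now I push.

{"api": "arm_command", "payload": {"plan": [{"dp": [-12, 0, 0], "spin": 0}, {"dp": [-12, 0, 0], "spin": 0}, {"dp": [-10, 0, 0], "spin": 0}, {"dp": [-10, 0, 0], "spin": 0}, {"dp": [-10, 0, 0], "spin": 0}]}}

```text
clock: 3.7
position: [0.4986, 0.0445, 0.2009]
ee_rot: [0.128, 0.992, 0.0, -0.0]
ft_force: [-2.0, 1.2, 1.7]
grip_width: -0.005
grasp_force: 1.0
```

{"api": "arm_command", "payload": {"plan": [{"dp": [-8, 0, 0], "spin": 0}, {"dp": [-8, 0, 0], "spin": 0}, {"dp": [-8, 0, 0], "spin": 0}, {"dp": [-8, 0, 0], "spin": 0}, {"dp": [-4, 0, 0], "spin": 0}]}}

```text
clock: 4.2
position: [0.5332, 0.0352, 0.2007]
ee_rot: [0.128, 0.992, -0.0, 0.0]
ft_force: [-1.3, 0.2, 0.6]
grip_width: 0.002
grasp_force: 0.7
```

```bash
python3 -c "from h import *; st()"
```

```text
t 4.2 own mm [-114.3    1.   200.7] yaw err 0.0002 q [ 1.281e-01  9.918e-01 -0.000e+00  1.000e-04] F own [-1.3 -0.1  0.6] w 0.001918238740358453 0.7201641798019409
```

{"api": "arm_command", "payload": {"plan": [{"dp": [-3, 0, 0], "spin": 0}, {"dp": [-3, 0, 0], "spin": 0}, {"dp": [-2, 0, 0], "spin": 0}, {"dp": [-2, 0, 0], "spin": 0}]}}

```text
clock: 4.6
position: [0.5419, 0.033, 0.2005]
ee_rot: [0.128, 0.992, 0.0, -0.001]
ft_force: [-2.0, 1.6, -0.6]
grip_width: -0.001
grasp_force: 1.3
```

{"api": "arm_command", "payload": {"plan": [{"dp": [-2, 0, 0], "spin": 0}, {"dp": [-2, 0, 0], "spin": 0}]}}

```text
clock: 4.8
position: [0.5459, 0.0319, 0.2006]
ee_rot: [0.128, 0.992, 0.0, -0.001]
ft_force: [-10.3, 2.7, 7.2]
grip_width: 0.004
grasp_force: 5.4
```

{"api": "arm_command", "payload": {"plan": [{"dp": [-2, 0, 0], "spin": 0}, {"dp": [-2, 0, 0], "spin": 0}]}}

```text
clock: 5.0
position: [0.5473, 0.0318, 0.1999]
ee_rot: [0.128, 0.992, 0.0, -0.005]
ft_force: [-30.2, 6.7, 20.3]
grip_width: -0.0
grasp_force: 15.3
```

```bash
python3 -c "from h import *; st()"
```

```text
t 5.0 own mm [-99.8   1.2 199.9] yaw err 0.0011 q [ 1.276e-01  9.918e-01  1.000e-04 -4.900e-03] F own [-30.9  -1.2  20.3] w -9.328717668608216e-05 15.250808894634247
```

The force climbed to 31 N at the expected home position, so the drawer is on its hard stop. I'll back off, rise and look.

{"api": "arm_command", "payload": {"plan": [{"dp": [8, 0, 0], "spin": 0}, {"dp": [25, 0, 0], "spin": 0}, {"dp": [0, 0, -45], "spin": 0}, {"dp": [0, 0, -45], "spin": 0}, {"dp": [0, 0, -45], "spin": 0}]}}

```text
clock: 5.5
position: [0.518, 0.0388, 0.3377]
ee_rot: [0.128, 0.992, 0.0, 0.001]
ft_force: [1.2, 0.1, -0.4]
grip_width: -0.0
grasp_force: 0.0
```

{"api": "arm_command", "payload": {"plan": [{"dp": [0, 0, 0], "spin": 0}, {"dp": [0, 0, 0], "spin": 0}], "grip": -1}}

```text
clock: 5.7
position: [0.5185, 0.039, 0.337]
ee_rot: [0.128, 0.992, 0.001, 0.002]
ft_force: [-0.7, -0.2, -1.2]
grip_width: 0.331
grasp_force: 0.0
```

```bash
python3 -c "
from h import *; st(); a=viewer.camera('side')[120:320,180:420]; b=viewer.camera('top')[90:290,200:440]
for n in ('cassette','catch_left','drawer_front'): print(n,[(np.round(q['position'],3).tolist(),round(q['score'],2)) for q in finder.find_in('side',n)[:2]])
cv2.imwrite('pics/b.png',cv2.resize(np.vstack([a,b]),None,fx=1.5,fy=1.5))
cv2.imwrite('pics/b2.png',cv2.resize(a,None,fx=3,fy=3,interpolation=cv2.INTER_CUBIC))"
```

```text
t 5.7 own mm [-129.5    0.9  337. ] yaw err -0.0001 q [1.282e-01 9.917e-01 7.000e-04 1.700e-03] F own [-0.6 -0.3 -1.2] w 0.3306988343164426 0.0
cassette [([0.672, 0.01, 0.109], 0.9)]
catch_left [([0.675, 0.021, 0.101], 0.72)]
drawer_front [([0.663, 0.039, 0.068], 0.71), ([0.564, 0.027, 0.044], 0.55)]
```

View pics/b2.png

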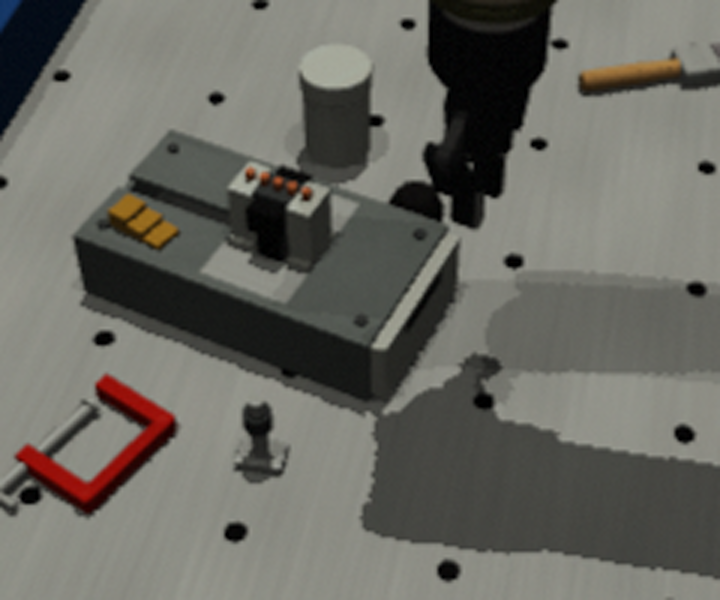

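The drawer panel now sits flush against the housing (edge at about (415,290) in the crop), and the cassette is still seated. Next I move above the cassette and descend with the fingers open.

{"api": "arm_command", "payload": {"plan": [{"dp": [-40, 0, 0], "spin": 0}, {"dp": [-40, 0, 0], "spin": 0}, {"dp": [-40, 0, 0], "spin": 0}, {"dp": [-39, -2, 0], "spin": 0}, {"dp": [0, 0, 0], "spin": 0}]}}

```text
clock: 6.45
position: [0.6739, -0.0048, 0.3327]
ee_rot: [0.129, 0.992, -0.002, -0.001]
ft_force: [-1.9, 0.4, -1.0]
grip_width: 1.0
grasp_force: 0.0
```

```bash
python3 -c "from h import *; st()"
```

```text
t 6.45 own mm [ 31.9  -2.  332.7] yaw err -0.0016 q [ 0.129   0.9916 -0.0016 -0.001 ] F own [-1.9 -0.1 -1. ] w 1.0000365298911507 0.0
```

{"api": "arm_command", "payload": {"plan": [{"dp": [1, 1, 25], "spin": 0}, {"dp": [0, 0, 25], "spin": 0}, {"dp": [0, 0, 20], "spin": 0}, {"dp": [0, 0, 10], "spin": 0}, {"dp": [0, 0, 0], "spin": 0}]}}

```text
clock: 6.95
position: [0.6699, -0.0017, 0.2539]
ee_rot: [0.128, 0.992, -0.0, -0.002]
ft_force: [0.7, 0.1, 0.5]
grip_width: 0.999
grasp_force: 0.0
```

```bash
python3 -c "
from h import *; st(); a=viewer.camera('side')[140:260,220:380]; b=viewer.camera('top')[90:210,240:400]
cv2.imwrite('pics/c.png',cv2.resize(np.vstack([a,b]),None,fx=2.5,fy=2.5,interpolation=cv2.INTER_CUBIC))"
```

```text
t 6.95 own mm [2.720e+01 1.000e-01 2.539e+02] yaw err 0.0004 q [ 1.280e-01  9.918e-01 -3.000e-04 -1.600e-03] F own [0.6 0.3 0.5] w 0.9992547971578595 0.0
```

View pics/c.png

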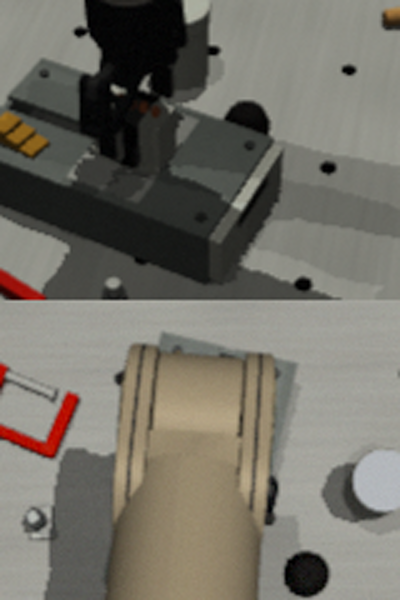

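The fingers straddle the cassette above the deck and touch nothing. I'll shift 3 mm in x and close.

{"api": "arm_command", "payload": {"plan": [{"dp": [-3, 0, 0], "spin": 0}, {"dp": [0, 0, 0], "spin": 0}, {"dp": [0, 0, 0], "spin": 0}, {"dp": [0, 0, 0], "spin": 0}, {"dp": [0, 0, 0], "spin": 0}], "grip": 1, "newtons": 45}}

```text
clock: 7.55
position: [0.6743, -0.0019, 0.258]
ee_rot: [0.128, 0.992, 0.001, 0.002]
ft_force: [-0.1, 3.2, 9.5]
grip_width: 0.464
grasp_force: 46.2
```

{"api": "arm_command", "payload": {"plan": [{"dp": [0, 0, 0], "spin": 0}, {"dp": [0, 0, 0], "spin": 0}, {"dp": [0, 0, 0], "spin": 0}, {"dp": [0, 0, 0], "spin": 0}, {"dp": [0, 0, 0], "spin": 0}]}}

```text
clock: 8.05
position: [0.6743, -0.0019, 0.258]
ee_rot: [0.128, 0.992, 0.001, 0.002]
ft_force: [-0.1, 3.0, 10.3]
grip_width: 0.465
grasp_force: 46.1
```

```bash
python3 -c "from h import *; st()"
```

```text
t 8.05 own mm [ 31.6   1.  258. ] yaw err 0.001 q [1.277e-01 9.918e-01 9.000e-04 1.800e-03] F own [-0.9  2.9 10.3] w 0.4647769052989503 46.145946979522705
```

{"api": "arm_command", "payload": {"plan": [{"dp": [0, 0, -4], "spin": 0}, {"dp": [0, 0, -4], "spin": 0}, {"dp": [0, 0, -4], "spin": 0}, {"dp": [0, 0, 0], "spin": 0}]}}

```text
clock: 8.45
position: [0.6735, -0.0026, 0.2682]
ee_rot: [0.128, 0.992, 0.0, 0.0]
ft_force: [0.6, 0.6, -1.9]
grip_width: 0.458
grasp_force: 46.2
```

```bash
python3 -c "
from h import *; st(); a=viewer.camera('side')[150:250,230:350]
cv2.imwrite('pics/d.png',cv2.resize(a,None,fx=5,fy=5,interpolation=cv2.INTER_CUBIC))"
```

```text
t 8.45 own mm [3.100e+01 1.000e-01 2.682e+02] yaw err 0.0002 q [1.281e-01 9.918e-01 1.000e-04 2.000e-04] F own [ 0.4  0.7 -1.9] w 0.45797928167042073 46.23308479785919
```

View pics/d.png

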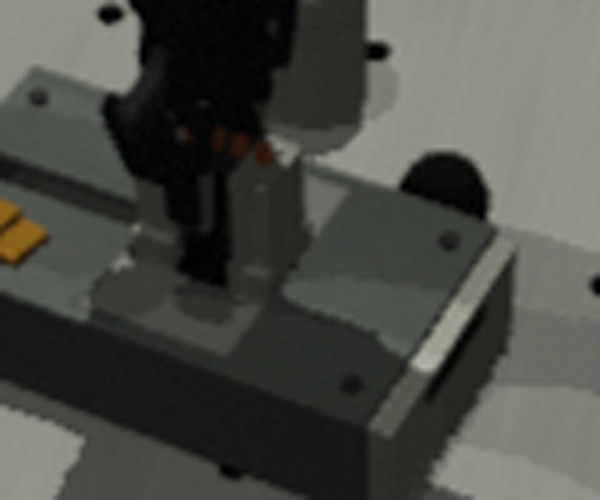

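The force is down to about the cassette's weight, and the cassette is rising freely with the pads on the catches. I'll lift it well clear.

{"api": "arm_command", "payload": {"plan": [{"dp": [0, 0, -10], "spin": 0}, {"dp": [0, 0, -15], "spin": 0}, {"dp": [0, 0, -20], "spin": 0}, {"dp": [0, 0, -20], "spin": 0}, {"dp": [0, 0, -20], "spin": 0}]}}

```text
clock: 9.0
position: [0.6734, -0.003, 0.355]
ee_rot: [0.128, 0.992, -0.0, 0.0]
ft_force: [-0.1, -0.7, -1.2]
grip_width: 0.457
grasp_force: 46.7
```

{"api": "arm_command", "payload": {"plan": [{"dp": [0, 0, -15], "spin": 0}, {"dp": [0, 0, -10], "spin": 0}, {"dp": [0, 0, -5], "spin": 0}, {"dp": [0, 0, 0], "spin": 0}, {"dp": [0, 0, 0], "spin": 0}]}}

```text
clock: 9.5
position: [0.6733, -0.0025, 0.3818]
ee_rot: [0.128, 0.992, -0.0, -0.001]
ft_force: [-0.3, -0.2, -4.1]
grip_width: 0.457
grasp_force: 46.6
```

{"api": "arm_command", "payload": {"plan": [{"dp": [0, 0, 0], "spin": 0}, {"dp": [0, 0, 0], "spin": 0}, {"dp": [0, 0, 0], "spin": 0}]}}

```text
clock: 9.8
position: [0.6734, -0.0026, 0.3823]
ee_rot: [0.128, 0.992, -0.0, -0.0]
ft_force: [-1.4, 0.0, -3.6]
grip_width: 0.462
grasp_force: 46.7
```

```bash
python3 -c "
from h import *; st(); a=viewer.camera('side')[90:290,190:390]
cv2.imwrite('pics/e.png',cv2.resize(a,None,fx=3,fy=3,interpolation=cv2.INTER_CUBIC))"
```

```text
t 9.8 own mm [3.090e+01 1.000e-01 3.823e+02] yaw err 0.0003 q [ 1.281e-01  9.918e-01 -0.000e+00 -3.000e-04] F own [-1.3 -0.3 -3.6] w 0.46194104003765624 46.65268063545227
```

View pics/e.png

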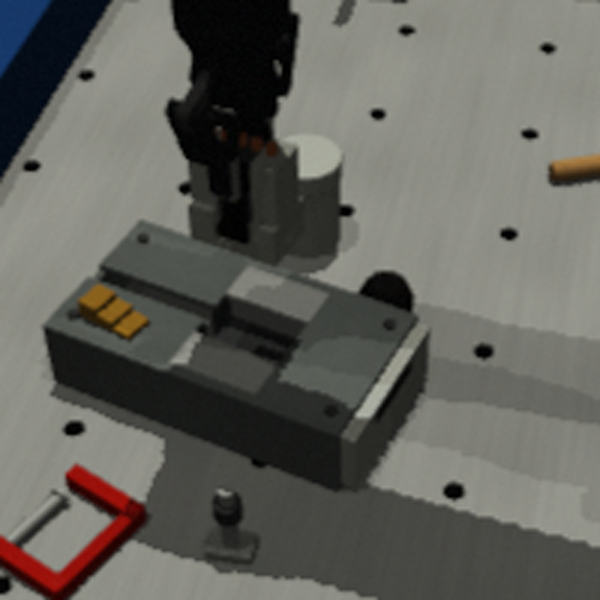

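The cassette is upright and well above the empty well, the drawer is home and the other things haven't moved. The measured load is about 3.6 N, which matches the cassette's weight. Handing in.

```bash
python3 -c "
from h import *; print(manip.hand_in())"
```

```text
the job is handed in; nothing more can be done
None
```

I handed the job in at about 9.9 s of the 53 s allowed: the drawer is home and the cassette is held upright by its pinched catches, its underside about 9 cm above the station's top. The hand-in returned no verdict, and the catches being pinched is inferred from the grip (46 N) and the clean lift.

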